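Pull a pantry drawer front tight with its cam lock

ROBOT

A 6-joint arm with a two-finger parallel gripper is mounted at the origin on the work surface. World frame = base frame: x ahead of the robot, y to its left, z up, the work surface at z = 0. Lengths are in m, angles in rad, forces in N, time in s.
With the tool pointing down it reaches from about 0.225 to 0.875 m from the base axis. Payload 3.4 kg.
Tool frame: the origin (TCP) lies midway between the tips of the shut fingers; the grasp point (between the pads) lies 19 mm behind it (env.grip_point_offset is the z of the grasp point in the tool frame, in m); z points along the fingers, y is the line along which they close (so a half turn about z gives the same grasp; the last joint's range is limited). The gripper opens to 85 mm and grips with 20 to 120 N. Pads are 22 mm wide; open, the fingers measure 114 mm over their backs; the gripper's body (76 mm by 85 mm) begins 54 mm behind the grasp point. The pads swing forward as they close: fully open they stand 13 mm farther back than shut.
Start: joints at [1.053, 0.276, 1.505, -0, 1.361, -0.121], TCP at [0.222, 0.53, 0.231] pointing down, gripper open.
Joint ranges: [-2.89, 2.89], [-0.75, 2.08], [0.22, 2.7], [-1.18, 4.32], [0.11, 2.71], [-2.7, 2.7]. Speed limits (rad/s): [2.57, 2.57, 3.14, 3.14, 3.14, 3.14].

INTERFACE

Orientations are given as a unit quaternion [w, x, y, z].
In Python, from rig import env, fingers, planner, optics, ticket gives the robot as it stands. Calls block until the motion is done:
- env.movep(position, orientation): joint-space move of the TCP to a pose.
- env.line_to(position, rate=0.15, orientation=None): straight line of the TCP; orientation=None keeps the orientation; rate is the mean speed in m/s.
- env.set_joints(angles): joint-space move.
- fingers.grip(opening): opening from 0.0 (shut) to 1.0 (fully open); the grip force is fixed at half the most; returns when the fingers have stopped.
- env.dwell(seconds).
- planner.ik(position, orientation): joint angles nearest the present ones, or None.
- optics.capture(name): name is "scene" or "side" or "wrist"; returns a dict with "image" (384x512x3 uint8, blue, green, red), "fx", "fy", "cx", "cy" (pixels), "R" (3x3) and "t" (3): a world point X has camera coordinates R X + t. Camera axes: x right, y down, z forward; pixel columns grow to the right and rows downward; lengths in m; the calibration is good to about 2 mm. The wrist camera is an equidistant fisheye: a pixel r from the principal point sees the ray r / f radians off the axis. A picture is of the moment at which its call begins. There is no depth.
A pose or a line that the arm cannot do raises env.MotionError and nothing moves.
- ticket.job_done(): hands the job in; it is judged then, once.
Readings, each from a call of its own:
- env.current_time(): time.
- env.current_qpos(): joint angles.
- env.current_qd(): joint speeds.
- env.current_effort(): joint torques, N m.
- env.current_tool_pos(): TCP position.
- env.current_orientation(): TCP orientation.
- env.current_contact_force(): force on the tool from outside, world axes, zero at the start.
- env.current_torque(): the same for the moment, N m.
- env.current_gripper_width(): opening from 0.0 (shut) to 1.0 (fully open).
- env.current_grasp_force(): force on a finger pad.
Only numpy, scipy, OpenCV 4.12 (cv2) and the standard library are available. Lean on these libraries where they do the work, as an engineer would, in place of code of your own. Each camera call takes 0.05 s, during which the arm holds its last target. There are 200 camera calls.

TASK

Take the flat-blade screwdriver out of its wooden stand, set its blade in the slot of the cam disc behind the loose drawer front, and turn it clockwise until the cam has drawn the front snugly home on its seal, without forcing it any further. Then stand the screwdriver back in its stand, leaving everything else as it is.

Things in the scene. Friction and masses are not known exactly. Their poses are not given: they have to be found in the camera images.
- drawer: Open walnut drawer box, fixed to the worktop, 240 x 240 mm, sides 75 mm high, back 57 mm high. Origin under its centre; its x axis points from its front end to its back, z up. At its front end an oak cleat 70 mm deep crosses the floor, its top 42 mm above the worktop; the cam disc sits in the middle of it.
- front: Blue-grey drawer front, 18 x 270 x 95 mm (top 97 mm above the worktop), steel bar handle on the side facing the robot. It slides on the box along the drawer's x with 2.5 N friction. Origin: middle of width and thickness, at worktop level. Its steel bolt runs through the cleat into the cam disc; how far the bolt is screwed in varies by 5 mm from start to start and shows in no pose.
- front_inner (a point): Middle of the front's inner face, 60 mm above the worktop. It starts about 1.6 mm off a rubber seal strip on the box end. It touches the seal when it is 121.5 mm from the drawer's origin along the drawer's -x; pulled further, the seal gives about 0.03 mm per N.
- cam: Steel cam disc, 43 mm across, its face flush with the cleat's top, turning about its upright axis. Origin at the centre of its face, z up, x along its slot. Turned clockwise seen from above, its inner spiral grabs the bolt head (after 0.05 to 1.4 rad) and draws the bolt inwards 5 mm per rad; the front is snug after 0.5 to 1.8 rad in all, depending on the bolt. It stays where it is left.
- cam_slot (a point): Centre of the floor of the cam's straight slot, which is 20 mm long (cam's x), 5 mm wide, 6 mm deep, open at the top. Torque to turn the cam: at most 0.04 N m free, 0.04 to 0.09 N m while it draws the front over, then rising about 1 N m per rad on the seal. Snug is 0.14 to 0.19 N m; from about 0.24 N m the bolt is overtightened.
- driver: Flat-blade screwdriver, 144 mm long, 0.14 kg, blade down in its stand. Origin: middle of the blade's end, z towards the handle. Blade 16 mm wide along its x axis, 3 mm thick along its y axis, 14 mm long; round shank 8 mm thick; round black collar 32 mm across from 60 to 67 mm; then a square walnut handle 24 x 24 mm, its flats facing along x and y, from 66 to 144 mm.
- stand: Pale wooden block 70 x 70 mm, 66 mm high, fixed. Origin under its centre. In the middle of its top an upright through hole, 21 mm across. The driver stands in it with its collar resting on the block, so its blade end is 6 mm above the worktop.
- ramekin: loose white bowl, 66 mm wide, 45 mm high, inside the drawer box; bystander
- tin: loose aluminium can, 56 mm wide, 70 mm high, inside the drawer box; bystander
- jar: loose clear glass jar with steel lid, 84 mm wide, 140 mm high, beyond the stand; bystander
- jar2: loose amber glass jar with steel lid, 72 mm wide, 110 mm high, on the left; bystander
- mug: loose white mug, 80 mm wide, 90 mm high, on the left; bystander
- mallet: loose rubber mallet, 220 mm long, lying on the left near the robot; bystander. Origin at the middle of its length, underneath
Mind the look-alikes: they are no part of the job. What is meant by the driver is not orange or yellow, and is the smaller of those in its own colour.

How it is judged:
On the way, in this order (a step that is already met when the one before it is completed fails the run):
1. the screwdriver's blade is down in the cam's slot (z of driver in the frame of cam below -0.0035 m and horizontal distance between driver and cam below 0.004 m), for 0.1 s.
2. with the blade still in the slot, the cam has drawn the front onto its seal and pulls on the bolt with more than 10 N (contact force between front and cam above 10 N and x of front_inner in the frame of drawer above -0.122 m and z of driver in the frame of cam below -0.002 m), for 0.2 s.
At the end, for the whole second after the job is handed in: The drawer front rests on its seal (within 0.5 mm), clamped by the cam, which still pulls on the bolt with more than 1.5 N; the screwdriver stands at rest in the stand's hole, blade down, its collar on the block (within 4 mm), upright within 7 degrees (x of front_inner in the frame of drawer above -0.122 m and contact force between front and cam above 1.5 N and horizontal distance between driver and stand below 0.006 m and height (world z) of driver below 0.01 m and angle between driver's own z axis and vertical below 0.12 rad and linear speed of driver below 0.02 m/s); the robot touches nothing.
It fails at once if the bolt is overtightened: the cam pulls on it with more than 36 N (contact force between front and cam above 36 N).
It fails at once if the screwdriver is pressed or levered on the drawer and its cam with more than 60 N (contact force between driver and drawer above 60 N).
It fails at once if a bystander is knocked away by more than 20 mm (distance of any of ramekin, tin, jar, jar2, mug, mallet from where it was at the start of the episode above 0.02 m).
It also fails if it takes over 72 s, if anything falls off the work surface, if the arm or the gripper's body presses on something with over 40 N, if the wrist force passes 120 N, or if a joint passes its speed limit or range.

## Working session

There is one attempt and no reset: what is moved stays moved. The work goes in short steps, each a Python script; the robot and the scene stay as the last script left them, time stands still between calls to the robot, and variables do not carry over. Pictures are saved under pics/ and viewed, at most 10 in all, crops included, and the job is handed in when it is done.

```bash
ls; mkdir -p pics; python3 - <<'E'
from rig import env,optics
import cv2,numpy as np
ims=[]
for n in ("scene","side","wrist"):
    c=optics.capture(n); cv2.imwrite(f"pics/{n}0.png",c["image"])
    print(n,c["fx"],c["cx"],c["cy"],(-c["R"].T@c["t"]).round(3),c["R"][2].round(2))
print(env.current_time(),env.current_orientation(),env.grip_point_offset)
E
```

```text
pics
scene 425.6333553311147 251.30467688009765 194.18224668459817 [1.017 0.394 0.986] [-0.46 -0.33 -0.83]
side 403.44519400823805 256.32915901398525 191.1224350222752 [ 0.09  -0.939  0.72 ] [ 0.33  0.78 -0.53]
wrist 297.3186396354542 255.15306396643302 188.7384169118448 [0.155 0.556 0.373] [ 0.26 -0.11 -0.96]
0.15 [-2.34600247e-04  1.97100559e-01  9.80383022e-01 -6.66243043e-04] -0.0187
```

View pics/scene0.png

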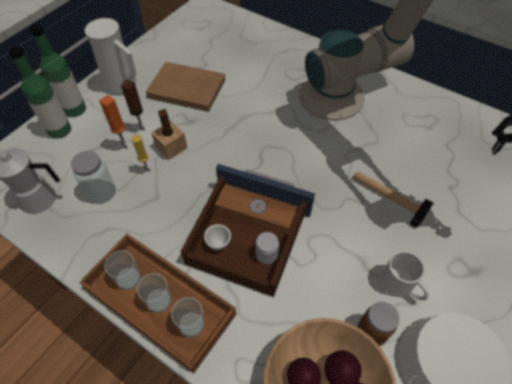

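View pics/side0.png

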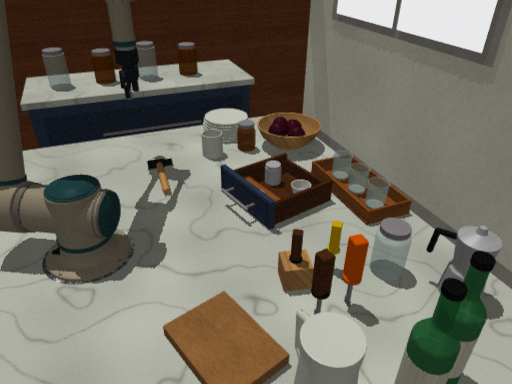

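The scene view shows the small walnut driver in its stand: handle top about (164,112), block about (169,140). The cam is at (258,206) and the blue front runs from (222,170) to (313,205). The side view puts the handle top at about (297,232). The larger brown driver at scene (132,97) is a look-alike.

```bash
cat > h.py <<'E'
import numpy as np,cv2
from rig import env,fingers,planner,optics,ticket
from scipy.spatial.transform import Rotation as Ro
def ray(c,u,v,fish=False):
    x=(u-c["cx"])/c["fx"];y=(v-c["cy"])/c["fy"]
    if fish:
        r=np.hypot(x,y); s=np.sin(r)/max(r,1e-9); d=np.array([x*s,y*s,np.cos(r)])
    else: d=np.array([x,y,1.])
    return -c["R"].T@c["t"], c["R"].T@(d/np.linalg.norm(d))
def onz(c,u,v,z,fish=False):
    o,d=ray(c,u,v,fish); return o+d*(z-o[2])/d[2]
def proj(c,X,fish=False):
    p=c["R"]@np.asarray(X)+c["t"]
    if fish:
        r=np.hypot(p[0],p[1]); th=np.arctan2(r,p[2]); q=p[:2]/max(r,1e-9)*th
    else: q=p[:2]/p[2]
    return np.array([c["cx"]+c["fx"]*q[0],c["cy"]+c["fy"]*q[1]])
def down(yaw): # tool z down, tool y axis at world angle yaw
    y=np.array([np.cos(yaw),np.sin(yaw),0]);z=np.array([0,0,-1.]);x=np.cross(y,z)
    q=Ro.from_matrix(np.c_[x,y,z]).as_quat(); return q[[3,0,1,2]]
def toolyaw():
    q=np.array(env.current_orientation()); M=Ro.from_quat(q[[1,2,3,0]]).as_matrix(); return np.arctan2(M[1,1],M[0,1])
def shot(n,name,crop=None,scale=1):
    c=optics.capture(n); im=c["image"]
    if crop: im=im[crop[1]:crop[3],crop[0]:crop[2]]
    cv2.imwrite("pics/"+name,cv2.resize(im,None,fx=scale,fy=scale,interpolation=cv2.INTER_CUBIC)); return c
E
python3 - <<'E'
from h import *
s=optics.capture("scene");d=optics.capture("side")
print("handle",onz(s,164,112,.15),onz(d,297,232,.15))
print("cam",onz(s,258,206,.042))
a=onz(s,220,169,.097);b=onz(s,313,195,.097);print("front",a,b,np.linalg.norm(a-b),np.arctan2(*(b-a)[1::-1]))
print("jar",onz(s,87,160,.14),"toolyaw",toolyaw())
print("decoy",onz(s,128,82,.2),"yellow",onz(s,137,138,.1))
E
```

```text
handle [ 0.46422362 -0.28809539  0.15      ] [ 0.46387603 -0.29702524  0.15      ]
cam [0.51437785 0.0579398  0.042     ]
front [ 0.50441678 -0.07008957  0.097     ] [0.43821879 0.17340317 0.097     ] 0.2523309133697856 1.8362488470360958
jar [ 0.69759347 -0.34598506  0.14      ] toolyaw 1.1740110050840118
decoy [ 0.46624932 -0.4046535   0.2       ] yellow [ 0.54943738 -0.32427969  0.1       ]
```

```bash
python3 - <<'E'
from h import *
env.movep([.50,.055,.27],down(0.26+np.pi/2))
c=shot("wrist","w_cam.png");print("cam px",proj(c,[.514,.058,.042],True))
env.movep([.463,-.292,.30],down(1.2))
c=shot("wrist","w_drv.png");print("drv px",proj(c,[.464,-.292,.15],True),proj(c,[.464,-.292,.066],True), env.current_qpos(),env.current_time())
a=cv2.imread("pics/w_cam.png");b=cv2.imread("pics/w_drv.png")
cv2.imwrite("pics/both.png",np.hstack([a[:,60:450],b[:,60:450]]))
E
```

```text
cam px [254.24082545 173.35651646]
drv px [255.5141377  177.76384404] [255.34675207 161.99760249] [-6.87799809e-01  2.02722848e-01  1.43677211e+00  7.18685814e-04
  1.50251422e+00 -1.88975295e+00] 3.6583
```

View pics/both.png

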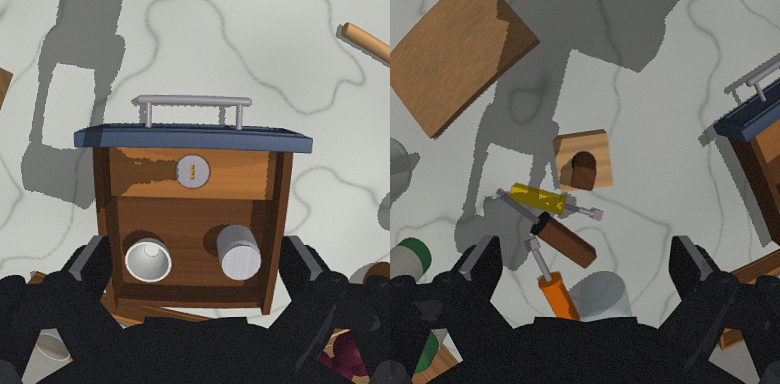

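The wrist views agree with the estimates: cam centre at (253,172) against a predicted (254,173), and handle top near (253,178). The slot runs roughly along image-vertical. Next I'll zoom in to get the slot and handle yaw.

```bash
python3 - <<'E'
from h import *
a=cv2.imread("pics/w_cam.png")[147:197,228:278]
env.line_to([.463,-.292,.215])
c=optics.capture("wrist");np.save("pics/c.npy",c,allow_pickle=True)
b=c["image"];cv2.imwrite("pics/w_drv2.png",b)
print(proj(c,[.464,-.292,.15],True))
b=b[115:215,205:305]
cv2.imwrite("pics/z.png",np.hstack([cv2.resize(a,(400,400),interpolation=2),cv2.resize(b,(400,400),interpolation=2)]))
E
```

```text
[257.25834663 204.22697349]
```

View pics/z.png

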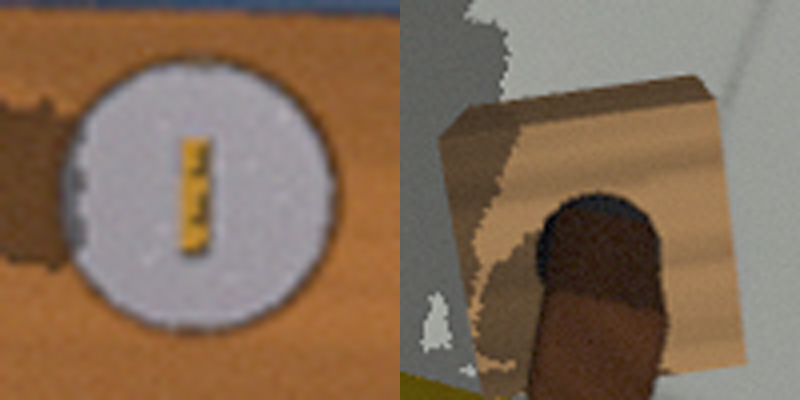

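```bash
python3 - <<'E'
from h import *
b=cv2.imread("pics/w_drv2.png")
z=cv2.resize(b[150:260,200:310],(600,600),interpolation=2)
hsv=cv2.cvtColor(cv2.GaussianBlur(b,(3,3),0),cv2.COLOR_BGR2HSV)
for p in [(254,175),(254,180),(254,195),(254,205),(254,215),(240,205),(268,205)]: print(p,hsv[p[1],p[0]])
cv2.imwrite("pics/z2.png",z)
E
```

```text
(254, 175) [ 11 143  50]
(254, 180) [ 10 148  50]
(254, 195) [ 11 157  78]
(254, 205) [ 11 154  73]
(254, 215) [ 12 160  78]
(240, 205) [ 11 149  70]
(268, 205) [ 12 159  74]
```

View pics/z2.png

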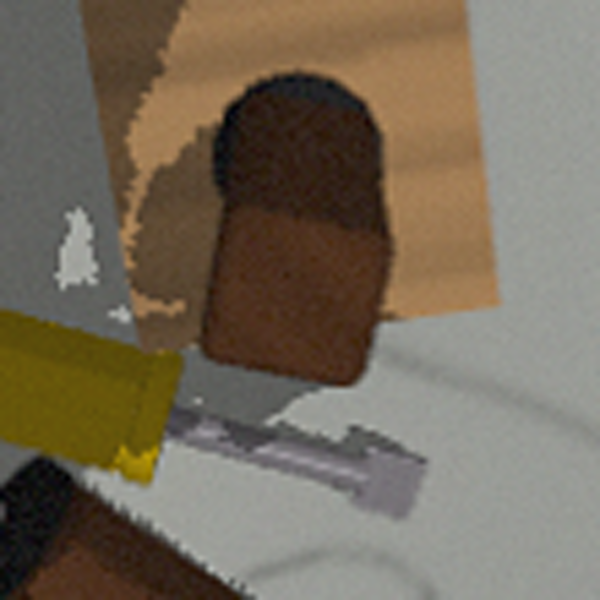

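The top face of the handle is clear in this view. Its corners are near (222,203), (392,232), (362,385) and (203,352) in the zoom.

```bash
python3 - <<'E'
from h import *
c=np.load("pics/c.npy",allow_pickle=True).item()
hsv=cv2.cvtColor(cv2.GaussianBlur(c["image"],(3,3),0),cv2.COLOR_BGR2HSV)
m=((hsv[...,0]>6)&(hsv[...,0]<17)&(hsv[...,2]>62)&(hsv[...,2]<100)&(hsv[...,1]>120)).astype(np.uint8)
m[:180]=0;m[225:]=0;m[:,:235]=0;m[:,275:]=0
m=cv2.morphologyEx(m,cv2.MORPH_OPEN,np.ones((3,3)))
ct=max(cv2.findContours(m,0,1)[0],key=cv2.contourArea)
P=np.array([onz(c,*p[0],.15,True)[:2] for p in ct])
r=cv2.minAreaRect((P*1000).astype(np.float32));print(r)
q=[(222,203),(392,232),(362,385),(203,352)]
Q=np.array([onz(c,200+(u+.5)*110/600-.5,150+(v+.5)*110/600-.5,.15,True)[:2] for u,v in q])
print(Q.mean(0),[np.linalg.norm(Q[i]-Q[i-1]) for i in range(4)],[np.arctan2(*(Q[i]-Q[i-1])[::-1])%(np.pi/2) for i in range(4)])
E
```

```text
((463.1596374511719, -293.92822265625), (22.146448135375977, 22.108518600463867), 56.658966064453125)
[ 0.46253687 -0.29430749] [np.float64(0.02149374038072445), np.float64(0.0231074498883096), np.float64(0.022454792403918216), np.float64(0.022455865164666366)] [np.float64(1.0631498530954064), np.float64(1.0245356891918973), np.float64(1.0315244094391391), np.float64(0.981035523035263)]
```

```bash
python3 - <<'E'
from h import *
p=[.463,-.2937]
env.movep([*p,.215],down(1.0))
env.line_to([*p,.099])
fingers.grip(0.0)
print(env.current_gripper_width(),env.current_grasp_force(),env.current_contact_force())
env.line_to([*p,.20],rate=.1)
print(env.current_tool_pos(),env.current_contact_force(),env.current_time())
c=optics.capture("wrist");b=c["image"];t=env.current_tool_pos()
tip=np.array(t)-[0,0,.099-.006]; print(proj(c,tip,True))
cv2.imwrite("pics/h.png",cv2.resize(b[60:260,155:355],(600,600),interpolation=2))
for n in("scene","side"):
    c=optics.capture(n); u,v=proj(c,tip).astype(int);print(n,u,v)
    cv2.imwrite(f"pics/h_{n}.png",cv2.resize(c["image"][v-50:v+30,u-40:u+40],(400,400),interpolation=2))
cv2.imwrite("pics/h3.png",np.hstack([cv2.resize(cv2.imread(f"pics/{x}.png"),(260,260)) for x in("h","h_scene","h_side")]))
E
```

```text
0.27102282102482794 58.720720410346985 [-0.6900078   0.81792333  2.44307963]
[ 0.46254914 -0.29336208  0.1992124 ] [-0.00798998 -0.86667156 -1.90606207] 7.4
[257.11536057 192.98389137]
scene 165 122
side 294 245
```

View pics/h3.png

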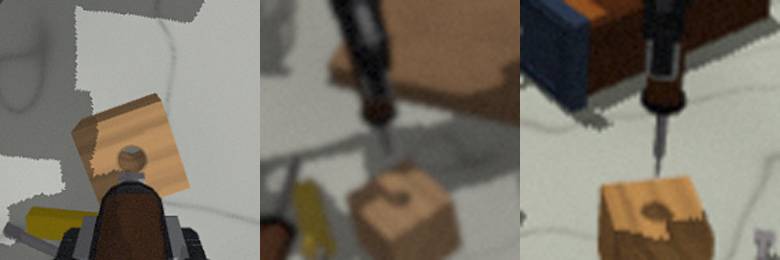

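The driver is held. The wrist view shows the blade broadside below the handle at (133,178), with the hole at (133,157). The side view shows it edge-on, so the blade lies along tool y at yaw of about 1.0. Next I'll look at the slot from above with the driver held beside it.

```bash
python3 - <<'E'
from h import *
p=env.current_tool_pos()
env.line_to([p[0],p[1],.27])
yaw=.26; xt=np.array([-np.sin(yaw),np.cos(yaw)]); cam=np.array([.514,.058])
a=cam-.03*xt
env.movep([*a,.27],down(yaw)); env.line_to([*a,.185],rate=.1)
c=optics.capture("wrist");np.save("pics/c2.npy",c,allow_pickle=True)
t=np.array(env.current_tool_pos());print(t,toolyaw(),env.current_qpos(),env.current_time())
print("tip px",proj(c,t-[0,0,.093],True),"cam px",proj(c,[*cam,.042],True))
b=c["image"];cv2.imwrite("pics/k.png",cv2.resize(b[120:240,195:315],(600,600),interpolation=2))
E
```

```text
[0.52235445 0.02890099 0.18577013] 0.25989802378138543 [-7.77836388e-02  2.28103352e-01  1.68945972e+00  9.55590905e-06
  1.22230725e+00 -3.37684460e-01] 10.4583
tip px [257.44086139 191.2106641 ] cam px [256.40350798 146.22958974]
```

View pics/k.png

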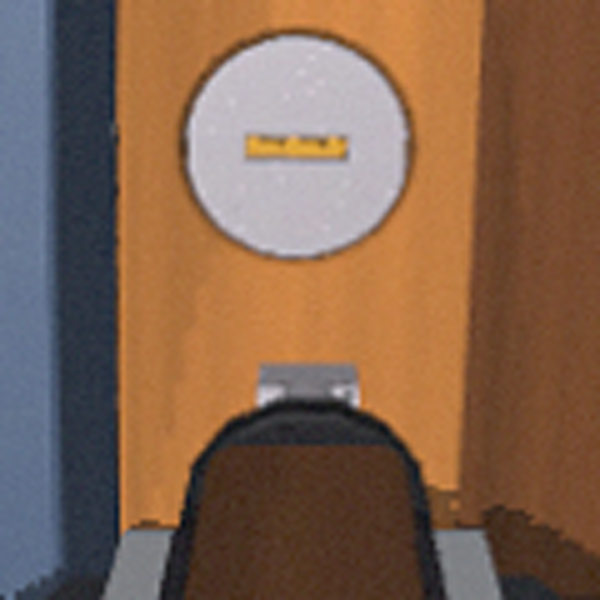

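The disc centre is at zoom (297,145), i.e. pixel (254.4,149), with the slot level. The blade end is centred at (308,365), about 3 px from its predicted pixel. I'll use the tip-to-slot vector measured in the same camera.

```bash
cat >> h.py <<'E'
def slot(c):
    hsv=cv2.cvtColor(c["image"],cv2.COLOR_BGR2HSV); m=((hsv[...,1]<45)&(hsv[...,2]>120)).astype(np.uint8)
    g=proj(c,[.514,.058,.042],True)
    k=max((x for x in cv2.findContours(m,0,1)[0] if cv2.pointPolygonTest(x,tuple(map(float,g)),True)>-8),key=cv2.contourArea)
    P=np.array([onz(c,*p[0],.042,True)[:2] for p in k]); (cx,cy),r=cv2.minEnclosingCircle((P*1000).astype(np.float32))
    hole=cv2.drawContours(np.zeros_like(m),[k],-1,1,-1)&(hsv[...,1]>70); hole=cv2.erode(hole,np.ones((1,1)))
    vs,us=np.nonzero(hole); n=cv2.connectedComponentsWithStats(hole)[2][1:,4].max()
    lab,st=cv2.connectedComponentsWithStats(hole)[1:3]; vs,us=np.nonzero(lab==1+st[1:,4].argmax())
    S=np.array([onz(c,u,v,.036,True)[:2] for u,v in zip(us,vs)])
    w,V=np.linalg.eigh(np.cov(S.T)); e=V[:,1]*np.sign(V[0,1])
    return np.array([cx,cy])/1e3,r*1e-3,S.mean(0),np.arctan2(e[1],e[0]),np.sqrt(w*12)
E
python3 - <<'E'
from h import *
c=np.load("pics/c2.npy",allow_pickle=True).item()
s=slot(c);print(s)
t=np.array([0.52235445,0.02890099,0.18577013]);xt=np.array([-np.sin(.26),np.cos(.26)]);yt=np.array([np.cos(.26),np.sin(.26)])
q=195+308.5/5-.4,120+365/5-.4
tip=onz(c,*q,t[2]-.093,True)[:2]-.0015*xt
l,r=[onz(c,195+x/5-.4,q[1],t[2]-.093,True)[:2] for x in(259,358)]
print("blade width",np.linalg.norm(l-r),"angle",np.arctan2(*(r-l)[::-1]))
print("tip meas-expected",tip-t[:2],"in tool x,y",(tip-t[:2])@xt,(tip-t[:2])@yt)
print("cam est corrected",s[0]-(tip-t[:2]))
E
```

```text
(array([0.51217358, 0.05447142]), 0.0219393367767334, array([0.51231683, 0.05368993]), np.float64(0.2410140380794706), array([0.00455376, 0.02044502]))
blade width 0.01637580284915457 angle 0.2590689977219743
tip meas-expected [-0.00021599 -0.0028491 ] in tool x,y -0.00269781656057504 -0.0009411757810568267
cam est corrected [0.51238957 0.05732052]
```

```bash
python3 - <<'E'
from h import *
yaw=.245; a=[.5124,.0573]
env.line_to([*a,.20],rate=.1,orientation=down(yaw)); env.line_to([*a,.146],rate=.06)
c=shot("wrist","n.png",(195,140,315,260),5)
t=np.array(env.current_tool_pos());print(t)
f0=np.array(env.current_contact_force());print(f0)
z=.141
while z>.1295:
    env.line_to([*a,z],rate=.02); f=np.array(env.current_contact_force())-f0
    print(round(z,4),round(env.current_tool_pos()[2],4),f.round(2))
    if f[2]>4: break
    z-=.001
print(env.current_time())
E
```

```text
[0.5128256  0.05729249 0.14647065]
[-0.23133112  0.43313632 -1.74673003]
0.141 0.1409 [ 0.48 -0.88  0.42]
0.14 0.14 [ 0.45 -0.23 -1.55]
0.139 0.1389 [ 1.34 -0.98  0.29]
0.138 0.1379 [-0.57 -0.7   0.16]
0.137 0.1369 [0.48 0.18 0.66]
0.136 0.1359 [ 0.67 -0.07  0.28]
0.135 0.135 [ 0.19 -0.26  0.34]
0.134 0.1339 [-0.1  -0.49 -0.47]
0.133 0.1329 [ 0.21 -0.11  0.07]
0.132 0.1319 [ 0.35 -0.92  0.3 ]
0.131 0.1309 [ 0.46 -0.12  0.02]
0.13 0.1299 [ 0.2  -0.36  0.07]
15.1917
```

View pics/n.png

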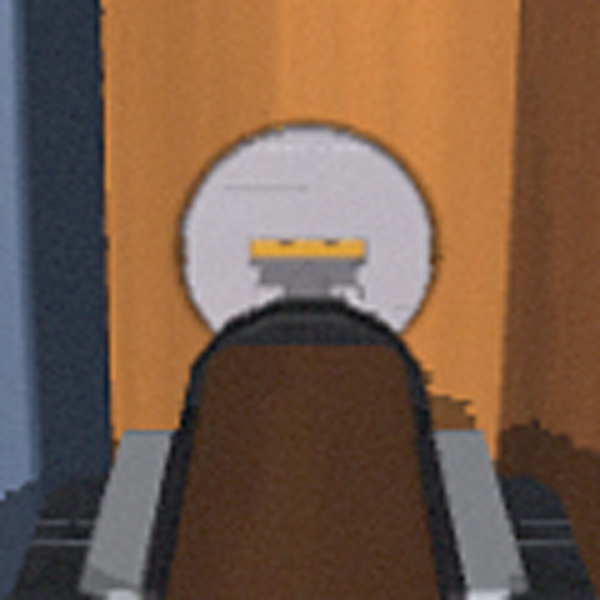

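The blade is in the slot: the tip is about 5 mm below the cam face with no contact force. Before the descent the picture showed the blade just over the slot at (308,270). Now I'll turn clockwise while watching the torque.

```bash
cat > turn.py <<'E'
from h import *
import sys,json
def tq(n=6):
    r=[]
    for _ in range(n): env.dwell(.02); r.append(np.r_[env.current_torque(),env.current_contact_force(),env.current_effort()[5]])
    return np.mean(r,0),np.std(r,0)
def run(yaw,end,step,stop,base,a,z=.130,fine=.015,n=6):
    while yaw>end:
        yaw-=step
        env.movep([*a,z],down(yaw)); m,s=tq(n); d=m-base
        print(round(yaw,3),"Tz",d[2].round(3),"+-",s[2].round(3),"F",d[3:6].round(1),"e5",d[6].round(3),"t",round(env.current_time(),1))
        if d[2]>.075: step=fine
        if d[2]>stop or abs(d[3:6]).max()>20: break
    return yaw
E
python3 - <<'E'
from turn import *
base,s=tq(10); print(base.round(3),s.round(3)); np.save("base.npy",base)
run(.245,-.3,.08,.13,base,[.5124,.0573])
E
```

```text
[ 0.006  0.003  0.011  0.062  0.108 -1.906  0.   ] [0.03  0.026 0.029 0.247 0.187 0.536 0.   ]
0.165 Tz -0.007 +- 0.021 F [-0.  -0.3  0.2] e5 0.014 t 15.7
0.085 Tz 0.002 +- 0.027 F [-0.2 -0.5  0.4] e5 0.03 t 16.1
0.005 Tz 0.004 +- 0.031 F [ 0.1 -0.4  0.2] e5 0.012 t 16.4
-0.075 Tz -0.032 +- 0.022 F [ 0.5 -0.1  0.4] e5 0.016 t 16.8
-0.155 Tz -0.005 +- 0.037 F [ 0.5 -0.1  0.4] e5 0.015 t 17.1
-0.235 Tz 0.017 +- 0.016 F [1.  0.1 0.4] e5 0.016 t 17.5
-0.315 Tz 0.011 +- 0.036 F [0.4 0.6 0.2] e5 0.018 t 17.8
```

```bash
sed -i 's/if d\[2\]>.075/if max(d[2],d[6])>.075/; s/if d\[2\]>stop/if max(abs(d[2]),d[6])>stop/' turn.py; python3 - <<'E'
from turn import *
run(-.315,-1.2,.05,.11,np.load("base.npy"),[.5124,.0573],n=10)
E
```

```text
-0.365 Tz 0.023 +- 0.016 F [ 0.8  1.5 -0.1] e5 0.023 t 18.2
-0.415 Tz 0.016 +- 0.026 F [ 1.2  1.8 -0.3] e5 0.022 t 18.6
-0.465 Tz 0.007 +- 0.033 F [ 1.5  2.  -0.2] e5 0.028 t 19.1
-0.515 Tz 0.014 +- 0.022 F [ 2.2  2.7 -0.4] e5 0.031 t 19.5
-0.565 Tz 0.023 +- 0.02 F [ 2.9  3.2 -0.8] e5 0.036 t 19.9
-0.615 Tz 0.034 +- 0.038 F [ 3.5  3.4 -1. ] e5 0.041 t 20.3
-0.665 Tz 0.028 +- 0.027 F [ 3.2  3.3 -0.2] e5 0.038 t 20.7
-0.715 Tz 0.024 +- 0.026 F [3.8 3.4 0.1] e5 0.035 t 21.1
-0.765 Tz 0.035 +- 0.029 F [ 3.3  3.8 -0.3] e5 0.065 t 21.6
-0.815 Tz 0.065 +- 0.037 F [ 3.9  3.4 -0.3] e5 0.082 t 22.0
-0.83 Tz 0.063 +- 0.029 F [ 3.7  3.8 -0.2] e5 0.097 t 22.4
-0.845 Tz 0.081 +- 0.019 F [ 3.8  3.6 -0.1] e5 0.095 t 22.8
-0.86 Tz 0.088 +- 0.031 F [ 3.8  4.  -0.1] e5 0.096 t 23.2
-0.875 Tz 0.087 +- 0.024 F [ 3.7  3.7 -0.3] e5 0.095 t 23.6
-0.89 Tz 0.082 +- 0.017 F [ 3.9  3.8 -0.8] e5 0.096 t 24.1
-0.905 Tz 0.087 +- 0.018 F [ 3.6  3.7 -0.5] e5 0.097 t 24.5
-0.92 Tz 0.069 +- 0.022 F [ 4.2  4.  -0.6] e5 0.097 t 24.9
-0.935 Tz 0.086 +- 0.022 F [ 4.   4.  -0.5] e5 0.097 t 25.3
-0.95 Tz 0.065 +- 0.024 F [ 4.   3.7 -0.6] e5 0.099 t 25.7
-0.965 Tz 0.086 +- 0.037 F [ 4.3  4.2 -0.9] e5 0.098 t 26.1
-0.98 Tz 0.078 +- 0.02 F [ 3.9  3.8 -0.4] e5 0.098 t 26.6
-0.995 Tz 0.078 +- 0.033 F [ 4.1  3.9 -0.7] e5 0.1 t 27.0
-1.01 Tz 0.094 +- 0.021 F [ 4.5  4.  -0.6] e5 0.1 t 27.4
-1.025 Tz 0.101 +- 0.039 F [ 4.4  3.8 -0.8] e5 0.101 t 27.8
-1.04 Tz 0.078 +- 0.026 F [ 4.3  3.9 -1. ] e5 0.102 t 28.2
-1.055 Tz 0.084 +- 0.022 F [ 4.2  3.8 -0.8] e5 0.102 t 28.6
-1.07 Tz 0.097 +- 0.041 F [ 4.4  4.  -0.9] e5 0.102 t 29.1
-1.085 Tz 0.086 +- 0.024 F [ 4.3  3.8 -1.2] e5 0.103 t 29.5
-1.1 Tz 0.083 +- 0.028 F [ 4.8  3.8 -0.7] e5 0.109 t 29.9
-1.115 Tz 0.102 +- 0.029 F [ 4.7  3.4 -0.8] e5 0.12 t 30.3
```

The seal contact shows at yaw of about -1.1, where the torque starts to rise. Effort reads about 0.015 above the true torque, so I'll stop at an effort of about 0.175.

```bash
sed -i 's/if max(abs(d\[2\]),d\[6\])>stop/if d[6]>stop/' turn.py; python3 - <<'E'
from turn import *
run(-1.115,-1.22,.015,.172,np.load("base.npy"),[.5124,.0573],n=10)
E
```

```text
-1.13 Tz 0.132 +- 0.034 F [ 4.4  4.1 -1.3] e5 0.129 t 30.7
-1.145 Tz 0.131 +- 0.021 F [ 4.6  3.7 -1.4] e5 0.135 t 31.1
-1.16 Tz 0.145 +- 0.043 F [ 4.7  4.2 -1.4] e5 0.147 t 31.6
-1.175 Tz 0.139 +- 0.044 F [ 4.6  4.1 -1.3] e5 0.161 t 32.0
-1.19 Tz 0.15 +- 0.036 F [ 5.1  3.9 -1.3] e5 0.157 t 32.4
-1.205 Tz 0.169 +- 0.023 F [ 4.6  3.9 -1. ] e5 0.166 t 32.8
-1.22 Tz 0.163 +- 0.024 F [ 5.1  4.1 -1.4] e5 0.183 t 33.2
```

```bash
python3 - <<'E'
from turn import *
base=np.load("base.npy");a=[.5124,.0573];yaw=-1.22
for i in range(5):
    yaw+=.03; env.movep([*a,.13],down(yaw)); m,_=tq(6); d=m-base; print(round(yaw,3),d[2].round(3),d[6].round(3),d[3:6].round(1))
    if d[6]<.03: break
env.line_to([*a,.145],rate=.05); print(env.current_contact_force())
env.line_to([*a,.26],rate=.15)
p=[.463,-.2937]
env.movep([*p,.26],down(1.0)); env.line_to([*p,.175],rate=.1)
c=shot("wrist","s.png",(195,120,315,240),5);np.save("pics/c3.npy",c,allow_pickle=True)
t=np.array(env.current_tool_pos());print(t,proj(c,t-[0,0,.093],True),env.current_time())
E
```

```text
-1.19 0.107 0.116 [ 4.7  3.7 -1.2]
-1.16 0.094 0.083 [ 4.4  3.4 -1.4]
-1.13 0.04 0.053 [ 4.5  3.9 -1.1]
-1.1 0.044 0.037 [ 4.4  3.7 -0.7]
-1.07 0.037 0.033 [ 4.   4.3 -0.4]
[ 0.05136546 -0.75118192 -2.31422786]
[ 0.46350623 -0.29410311  0.17580827] [257.14021794 192.80361096] 39.725
```

View pics/s.png

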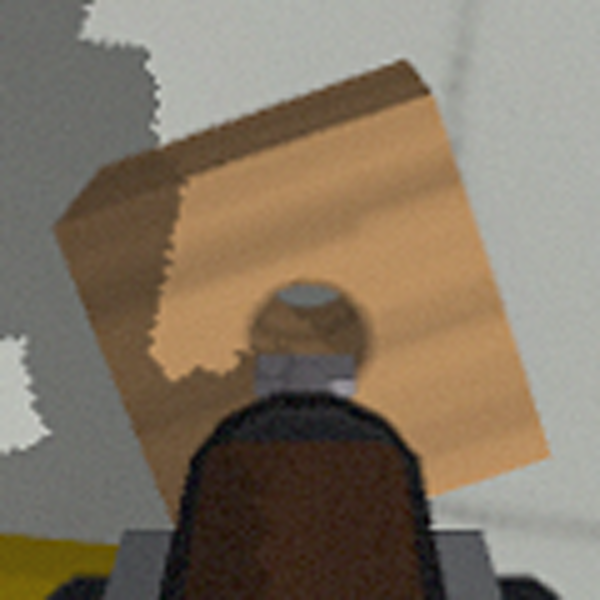

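Blade end is centred at zoom (305,355). The hole is centred at about (310,340) and is 120 wide. I'll check the offset at their true heights, then lower.

```bash
python3 - <<'E'
from h import *
c=np.load("pics/c3.npy",allow_pickle=True).item()
w=lambda x,y,z:onz(c,195+x/5-.4,120+y/5-.4,z,True)[:2]
xt=np.array([-np.sin(1),np.cos(1)])
tip=w(305,355,.0828)-.0015*xt; hole=w(310,340,.066)
print(tip,hole,hole-tip,"hole dia",np.linalg.norm(w(250,340,.066)-w(370,340,.066)))
d=hole-tip; p=np.array([.4632,-.2939])
if np.linalg.norm(d)<.006:
    p=p+d*(np.linalg.norm(d)>.0012)
    f0=np.array(env.current_contact_force())
    env.line_to([*p,.165],rate=.05)
    for z in (.155,.145,.135,.125,.115,.107,.103,.1015,.1005,.0995,.099):
        env.line_to([*p,z],rate=.05); f=np.array(env.current_contact_force())-f0; print(z,f.round(1))
        if np.abs(f).max()>6: break
print(env.current_time())
E
```

```text
[ 0.46248201 -0.2949595 ] [ 0.46359327 -0.29459311] [0.00111125 0.0003664 ] hole dia 0.021167961701224588
0.155 [-0.2 -0.7  0.1]
0.145 [-0.7 -0.1 -0.1]
0.135 [ 0.1  0.7 -0.3]
0.125 [-0.6 -0.4 -1.7]
0.115 [ 0.3 -0.8 -0.5]
0.107 [-0.5  0.2  0.4]
0.103 [-0.2  0.3 -0.3]
0.1015 [ 0.2 -0.1 -0.9]
0.1005 [-0.5  0.2 -1.2]
0.0995 [-0.3  0.7 -0.3]
0.099 [-0.4  0.7  5. ]
43.3833
```

Collar contact came at z=0.099, as expected. Now release and retreat, then check both ends.

```bash
python3 - <<'E'
from h import *
t=env.current_tool_pos()
fingers.grip(1.0); env.line_to([t[0],t[1],.23],rate=.12)
a=optics.capture("wrist")["image"]
env.movep([.45,-.05,.32],down(.26+np.pi/2))
b=optics.capture("wrist"); s=optics.capture("side")
cv2.imwrite("pics/e.png",np.hstack([cv2.resize(a[100:240,180:320],(266,266)),cv2.resize(b["image"][:300,100:400],(266,266)),cv2.resize(s["image"][160:310,200:350],(266,266))]))
print(env.current_time(),env.current_contact_force())
E
```

```text
46.4167 [ 1.16941825 -0.32900897  0.56173583]
```

View pics/e.png

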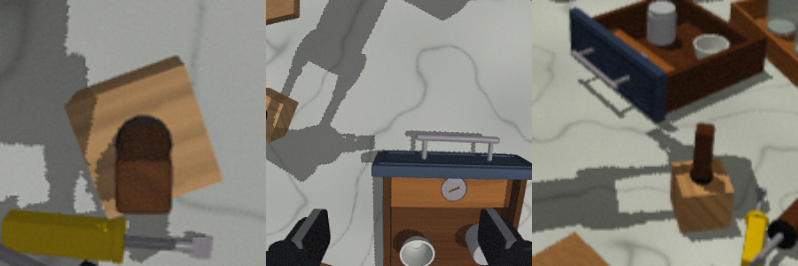

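The driver stands upright with its collar on the block (703,180), the cam slot is turned (454,189), the front is home, and the bystanders are in place.

```bash
python3 -c "
from rig import ticket; print(ticket.job_done())"
```

```text
the job is handed in; nothing more can be done
None
```

I turned the cam clockwise until the front was snug on its seal (about 0.17 N m), put the screwdriver back in its stand, and handed the job in; no verdict was returned.

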